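Load and start the tube shaker

ROBOT

A 7-joint arm with a two-finger parallel gripper is mounted at the origin on the work surface. World frame = base frame: x ahead of the robot, y to its left, z up, the work surface at z = 0. Lengths are in m, angles in rad, forces in N, time in s.
With the tool pointing down it reaches from about 0.425 to 0.925 m from the base axis. Payload 6.8 kg.
Tool frame: the origin (TCP) lies between the finger pads; the fingertips stand r.tcp_to_tips ahead of it and the grasp point (between the pads) is the TCP (r.tcp_to_tips is the distance from the TCP to the fingertips, in m); z points along the fingers, y is the line along which they close (so a half turn about z gives the same grasp; the last joint's range is limited). The gripper opens to 85 mm and grips with 20 to 120 N. Pads are 22 mm wide; open, the fingers measure 114 mm over their backs; the gripper's body (76 mm by 85 mm) begins 54 mm behind the grasp point. The pads swing forward as they close: fully open they stand 13 mm farther back than shut.
Start: joints at [-1.446, 0.477, 0.022, 1.555, -0.011, 1.109, -0.083], TCP at [0.156, 0.657, 0.25] pointing down, gripper open.
Joint ranges: [-2.96, 2.96], [-0.34, 2.1], [-1.41, 1.46], [0.24, 2.44], [-1.37, 4.51], [0.17, 1.92], [-2.96, 2.96]. Speed limits (rad/s): [2.39, 2.39, 3.14, 3.14, 3.14, 3.14, 3.14].

INTERFACE

Orientations are given as a rotation vector (axis times angle).
In Python, from bench import r gives the robot as it stands.
- The arm moves only by the tool servo_tool, never from a script. Its argument "commands" is a list of rows, each a list of 2 entries, a list of its own where there are three numbers: the shift along the tool's x, y, z normalised to -1 to 1, where 1 is 250 mm, then the turn, a rotation vector about the tool's x, y, z normalised to -1 to 1, where 1 is 90 degrees. In form: [[[dx, dy, dz], [ax, ay, az]], ...]. A call has 1 to 20 rows; each row is the pose to reach, as a shift and turn from the pose commanded when the call began, along the tool's axes at that moment; what a row does not reach only later rows make up. A row lasts 1/10 s, in which the tool goes at most 50 mm and 8.59 degrees, less where a joint would pass 70% of its speed; a pose out of reach is approached as far as the arm can. A call with a number of a shift or a turn outside -1 to 1 is refused whole. A call with a gripper value outside its range is refused whole. "claw" is the closure, from 0 (fully open) to 1 (shut), set as the call begins (left out, the last holds). The fingers move at their own pace and stop on an object; "squeeze" is the grip in N (left out, the last holds). Time passes only in rows, so rows that repeat a pose let the fingers close. It gives the time, the measured TCP pose, the force, the opening and the grip force at its end, in the units of the state.
- r.get_obs(): the state, without advancing time (a new reading comes with each control period).
- r.grab_frame(name): name is "scene" or "top" or "wrist"; returns (picture, depth): 384x512x3 uint8, red, green, blue; 384x512 float32, m along the optical axis (not along the pixel's ray), 0 where there is no reading.
- r.camera_model(name): a dict with "fx", "fy", "cx", "cy" (pixels), "extrinsics" (4x4, takes a point from camera to world coordinates); the wrist camera has in their place "hand_eye" (4x4, takes a point from camera to tool coordinates, whose origin is the TCP and whose axes are the flange's). Camera axes: x right, y down, z forward; pixel columns grow to the right and rows downward; lengths in m; the calibration is good to about 2 mm. A picture is of the moment at which its call begins: read the wrist's pose just before it. camera_model takes no time and is no camera call.
- r.hand_in(): hands the job in; it is judged then, once.
Trained networks look in the newest picture that a camera, given by its name, has taken for a name from the list of things; names that differ only in an ending like _2 or _b are one class to them, and where a whole thing is asked for, a point or a joint stands for the part that bears it (a point fixed in the world has none). Each returns a list of dicts, best first, with "confidence" (0 to 1); they miss things now and then, are a little off and sometimes report something else, mostly with a low value. They report only what shows in the picture. A call takes as long as a camera call.
- r.boxes_of(camera, target): "uv" ([column, row] in pixels, amid what is visible of it).
- r.mark_of(camera, target): "uv" ([column, row] in pixels: a listed point, or the origin of a listed thing).
The state is a dict: "clock": time; "joints": joint angles; "qvel": joint speeds; "tau": joint torques, N m; "tcp_pos": TCP position; "orientation": TCP orientation; "contact_force": force on the tool from outside, world axes, zero at the start; "moment": the same for the moment, N m; "grip_width": finger opening in m; "gripper_force": force on a finger pad.
Only numpy, scipy, OpenCV 4.12 (cv2) and the standard library are available. Lean on these libraries where they do the work, as an engineer would, in place of code of your own. Each camera call takes 0.05 s, during which the arm holds its last target. There are 200 camera calls.

TASK

Get the shaker ready to run: swing its locking lever open, drop the grey tube block fully home into the pocket on the deck and swing the lever fully shut over it. Then move every amber sample vial from the white carrier into a bore of its own in the block, upright and right down to the bottom, and finally press the shaker's start button. The vials are thin glass, so handle them with a light grip, and leave the other things on the bench where they are.

Things in the scene. Friction and masses are not known exactly. Their poses are not given: they have to be found in the camera images.
- pocket (a point): Centre of the pocket's floor on the fixed white shaker, z up. The housing is 210 mm (x) by 260 mm (y), centred here, its flat deck (the pocket's floor) 60 mm above the bench. The pocket is 61 mm (x) by 201 mm (y) inside a 10 mm wide, 20 mm high aluminium frame. The shaker's place and yaw differ from start to start.
- lever (a joint): Steel arm 115 mm long, level, turning about an upright pivot at (62, 90) mm in the pocket frame. 0 rad = fully shut (stop): it points along pocket -x across the pocket's +y end, 2 mm above a seated block's lug, blocked by an unseated one. Grows opening, free end swinging to +y, to 1.65 (stop); starts at 0 to 0.4; clear of the pocket from 0.9. Stays where left; about 1 N at the knob moves it.
- lever_knob (a point): Grip point on the lever's upright black knob at its free end, 115 mm from the pivot: a round post 18 mm in diameter, standing from the arm's upper face (102 mm above the bench) to 140 mm above the bench; this point is on its axis, 126 mm above the bench. The knob does not turn on the arm but, being round, turns between the fingers.
- start (a joint): Travel of the start button, 0 = released, 0.006 m = fully down; it counts as pressed beyond 0.004 m. Spring return, 5 N fully down.
- start_top (a point): Centre of the top of the grey start button (28 mm in diameter, in a black housing) on the shaker's deck, at (-75, -95) mm in the pocket frame; it is pressed straight down.
- block: Loose grey tube block, 0.45 kg, upright on the bench; origin at the centre of its underside, long axis y, z up. Middle 56 mm (x) by 152 mm (y) by 60 mm high with four square bores in a row along y; at each end a lug 56 mm wide, 22 mm long, 30 mm high: 196 mm long in all. Fits the pocket either way round. Its long faces are flat, to be gripped across the 56 mm.
- bore1 (a point): Centre of the floor of bore 1 of the block: 33 mm square, 45 mm deep (its floor is 15 mm above the block's underside, its mouth 60 mm), at y = -55.5 mm in the block's frame.
- bore2 (a point): Centre of the floor of bore 2 of the block: 33 mm square, 45 mm deep (its floor is 15 mm above the block's underside, its mouth 60 mm), at y = -18.5 mm in the block's frame.
- bore3 (a point): Centre of the floor of bore 3 of the block: 33 mm square, 45 mm deep (its floor is 15 mm above the block's underside, its mouth 60 mm), at y = 18.5 mm in the block's frame.
- bore4 (a point): Centre of the floor of bore 4 of the block: 33 mm square, 45 mm deep (its floor is 15 mm above the block's underside, its mouth 60 mm), at y = 55.5 mm in the block's frame.
- vial1: Amber glass sample vial standing in a well of the carrier (None if absent): 26 mm in diameter all the way up, 90 mm tall with its 24 mm high white cap, 60 g; origin at the centre of its underside, z up to the cap. The fingers may load it with 75 N at most, both pads added together: a 20 to 25 N grip is enough. In a bore it stands 45 mm out of the block.
- vial2: Amber glass sample vial standing in a well of the carrier (None if absent): 26 mm in diameter all the way up, 90 mm tall with its 24 mm high white cap, 60 g; origin at the centre of its underside, z up to the cap. The fingers may load it with 75 N at most, both pads added together: a 20 to 25 N grip is enough. In a bore it stands 45 mm out of the block.
- vial3: Amber glass sample vial standing in a well of the carrier (None if absent): 26 mm in diameter all the way up, 90 mm tall with its 24 mm high white cap, 60 g; origin at the centre of its underside, z up to the cap. The fingers may load it with 75 N at most, both pads added together: a 20 to 25 N grip is enough. In a bore it stands 45 mm out of the block.
- vial4: Amber glass sample vial standing in a well of the carrier (None if absent): 26 mm in diameter all the way up, 90 mm tall with its 24 mm high white cap, 60 g; origin at the centre of its underside, z up to the cap. The fingers may load it with 75 N at most, both pads added together: a 20 to 25 N grip is enough. In a bore it stands 45 mm out of the block.
- carrier: Loose white plastic vial carrier, 132 x 132 mm, 40 mm high, 0.6 kg; origin at the centre of its underside, z up. Four square wells of 28 mm at x, y = +-32 mm in its frame, 36 mm deep: a vial's underside stands 4 mm above the bench and the vial stands 54 mm out of it. Some wells may be empty. It slides if pushed.
- beaker: Bystander: empty clear beaker, 76 mm wide and 95 mm tall.
- washbottle: Bystander: white plastic bottle with a red cap, 68 mm wide and 160 mm tall.
- specimen_jar: Bystander: clear jar, 60 mm wide and 70 mm tall.
- timer: Bystander: white timer, 70 x 75 x 28 mm.
- tipbox: Bystander: blue open box with dividers, 120 x 85 x 60 mm.
- reagent: Bystander: large amber reagent bottle, 80 mm wide and 130 mm tall; not a sample vial.

How it is judged:
By the outcome, as a careful person would: the job done as asked, in the order asked, and still so for the second after the job is handed in, with the robot touching nothing.
Of vial1, vial2, vial3, vial4 only 2 to 4 are there at a start; the rules pass over those that are not, and their reading is None.
At some moment in a run one of carrier may be knocked a few centimetres aside while the robot is not near it.
It also fails if it takes over 210 s, if anything falls off the work surface, if the arm or the gripper's body presses on something with over 40 N, if the wrist force passes 120 N, or if a joint passes its speed limit or range.

## Working session

There is one attempt and no reset: what is moved stays moved. The work goes in short steps, Python scripts to look and compute and a tool call to move; the robot and the scene stay as the last step left them, time stands still between calls to the robot, and variables do not carry over. Pictures are saved under pics/ and viewed, at most 14 in all, crops included, and the job is handed in when it is done.

Besides the shell and the picture viewer there is one more tool, called after "Request:" as a command line: name --argument value ..., lists and objects as JSON in quotes. servo_tool: Moves the arm, as the interface text tells. Scaled input: -1 to 1 covers 250 mm each way for a shift and 90 degrees each way for a turn. Its arguments: {"type":"object","properties":{"commands":{"type":"array"},"claw":{"type":"number"},"squeeze":{"type":"number"}},"required":["commands"]}

```bash
mkdir -p pics; ls
cat > h.py <<'E'
from bench import r
import numpy as np, cv2
from scipy.spatial.transform import Rotation as R
def T():
    o=r.get_obs(); M=np.eye(4); M[:3,:3]=R.from_rotvec(o["orientation"]).as_matrix(); M[:3,3]=o["tcp_pos"]; return M
def grab(c):
    m=r.camera_model(c)
    E=np.array(m["extrinsics"]) if "extrinsics" in m else T()@np.array(m["hand_eye"])
    p,d=r.grab_frame(c); return p,d,m,E
def pt(m,E,uv,z):
    return (E@np.array([(uv[0]-m["cx"])/m["fx"]*z,(uv[1]-m["cy"])/m["fy"]*z,z,1]))[:3]
def onplane(m,E,uv,h):
    v=E[:3,:3]@np.array([(uv[0]-m["cx"])/m["fx"],(uv[1]-m["cy"])/m["fy"],1]); o=E[:3,3]
    return o+v*(h-o[2])/v[2]
def cloud(d,m,E):
    v,u=np.mgrid[:d.shape[0],:d.shape[1]]
    P=np.stack([(u-m["cx"])/m["fx"]*d,(v-m["cy"])/m["fy"]*d,d],-1)
    return P@E[:3,:3].T+E[:3,3]
def save(n,p): cv2.imwrite("pics/"+n,p[...,::-1])
E
cat > a.py <<'E'
from h import *
np.set_printoptions(precision=4,suppress=True)
print(r.tcp_to_tips, r.get_obs())
for c in ["top","scene"]:
    p,d,m,E=grab(c); save(c+"1.png",p); print(c,E,m["fx"])
    for t in ["pocket","lever_knob","start_top","block","bore1","bore4","vial1","carrier"]:
        for k in r.mark_of(c,t)[:5]:
            if k["confidence"]<.3: continue
            u,v=k["uv"]; z=d[int(v),int(u)]; print(t,np.round(k["uv"],1),round(k["confidence"],2),pt(m,E,k["uv"],z))
E
python3 a.py
```

```text
pics
0.019 {'clock': 0.0, 'joints': array([-1.4461,  0.4778,  0.0223,  1.5565, -0.0115,  1.1093, -0.0831]), 'qvel': array([-0.0013, -0.0016, -0.001 , -0.0014,  0.0003, -0.0005,  0.0009]), 'tau': array([  0.0012, -59.6456,   1.6075, -28.12  ,   0.0124,   0.0092,
         0.    ]), 'tcp_pos': array([0.1556, 0.6563, 0.2493]), 'orientation': array([-0.3648, -3.1203,  0.0029]), 'contact_force': array([-0.0439,  0.0726,  0.0067]), 'moment': array([ 0.0208, -0.0447, -0.0322]), 'gripper_force': 0.0, 'grip_width': 0.08547961478176434}
top [[ 0.0206 -0.9853  0.1694  0.3489]
 [-0.9998 -0.0199  0.0057  0.0356]
 [-0.0022 -0.1695 -0.9855  1.4631]
 [ 0.      0.      0.      1.    ]] 389.2965237017041
pocket [316.3 208.1] 0.63 [ 0.5383 -0.1748  0.0575]
lever_knob [290.5 217.1] 0.75 [ 0.4952 -0.0749  0.133 ]
start_top [343.2 218.4] 0.42 [ 0.5018 -0.2702  0.0655]
block [235.2 224.8] 0.59 [0.475  0.1206 0.0182]
bore1 [219.7 228.7] 0.76 [0.4598 0.1783 0.0122]
bore1 [231.9 222.9] 0.63 [0.4813 0.1328 0.0233]
bore1 [242.2 224. ] 0.59 [0.4788 0.0949 0.0148]
bore1 [250.1 216.9] 0.56 [0.5056 0.066  0.0175]
bo
[... 790 characters left out ...]
-0.0806  0.1269]
start_top [143.3 192.4] 0.42 [ 0.4989 -0.2618  0.0804]
block [270.4 190.2] 0.88 [0.5161 0.105  0.0207]
bore1 [255.4 187.8] 0.77 [0.5294 0.0552 0.0555]
bore1 [276.2 179.5] 0.69 [0.5105 0.1236 0.0565]
bore1 [285.6 175. ] 0.67 [0.501  0.1555 0.0596]
bore1 [269.7 181.6] 0.57 [0.5171 0.1017 0.0589]
bore4 [255.4 187.8] 0.77 [0.5294 0.0552 0.0555]
bore4 [276.2 179.5] 0.69 [0.5105 0.1236 0.0565]
bore4 [285.6 175. ] 0.67 [0.501  0.1555 0.0596]
bore4 [269.7 181.6] 0.57 [0.5171 0.1017 0.0589]
vial1 [312.7 176.1] 0.62 [0.5032 0.2433 0.038 ]
vial1 [178.3 205.9] 0.61 [ 0.553  -0.1712  0.059 ]
vial1 [338.1 168.5] 0.51 [0.4885 0.3329 0.0381]
carrier [326.4 182.4] 0.56 [0.5415 0.2733 0.0402]
```

```bash
python3 -c "
import cv2
for n,(x,y,w,h) in {'top':(150,120,240,170),'scene':(90,110,280,200)}.items():
    p=cv2.imread(f'pics/{n}1.png')[y:y+h,x:x+w]; cv2.imwrite(f'pics/{n}1c.png',cv2.resize(p,None,fx=800/w,fy=800/w,interpolation=2))
"
```

```text
(no output)
```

View pics/top1c.png

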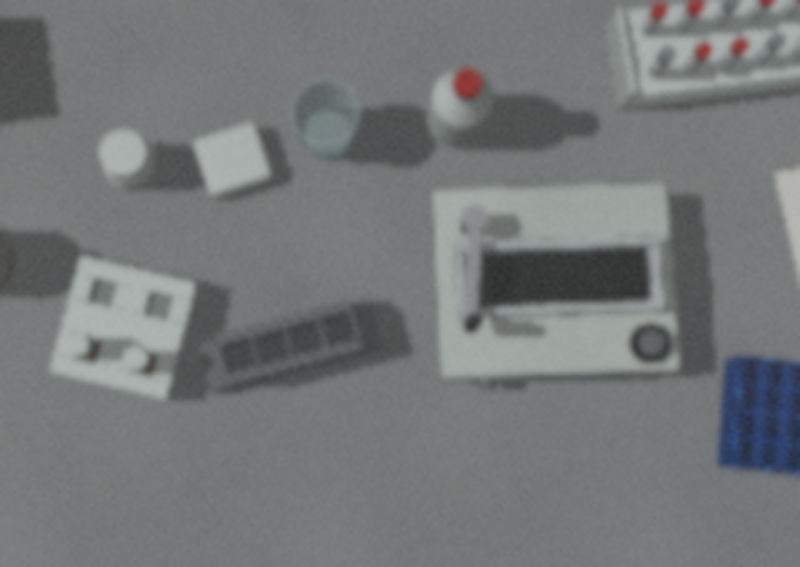

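View pics/scene1c.png

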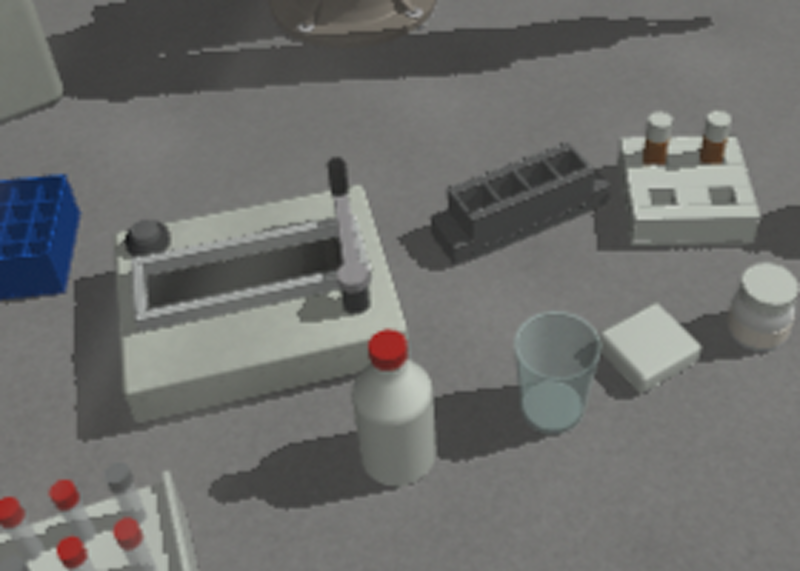

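Two vials are in the carrier, lower row near (85,345) and (138,357) in the top crop. The block lies between carrier and shaker, and the lever looks almost shut with its knob near (472,320). I'll move towards the shaker.

Request:
servo_tool --commands '[[[-0.74,-0.56,-0.1],[0,0,0.33]],[[-0.74,-0.56,-0.1],[0,0,0.33]],[[-0.74,-0.56,-0.1],[0,0,0.33]],[[-0.74,-0.56,-0.1],[0,0,0.33]],[[-0.74,-0.56,-0.1],[0,0,0.33]],[[-0.74,-0.56,-0.1],[0,0,0.33]]]' --claw 0 --squeeze 20

```text
clock: 1.5
tcp_pos: [0.3083, 0.4735, 0.2764]
orientation: [1.164, 2.915, 0.001]
contact_force: [0.3, -0.5, 0.3]
grip_width: 0.0853
gripper_force: 0.0
```

```bash
cat >> h.py <<'E'
def to(pos,yaw=None):
    "tool-frame normalised shift/turn to world pos and tool-y yaw (deg, mod 180)"
    M=T(); d=M[:3,:3].T@(np.array(pos)-M[:3,3])/.25
    Y=np.degrees(np.arctan2(M[1,1],M[0,1])); a=0
    # desired: tool z straight down, tool y along yaw
    if yaw is None: yaw=Y
    a=(yaw-Y+90)%180-90; y=np.radians(Y+a)
    D=np.array([[-np.sin(y)*-1*-1,np.cos(y),0],[np.cos(y),np.sin(y),0],[0,0,-1.]])
    D[:,2]=[0,0,-1]; D[:,1]=[np.cos(y),np.sin(y),0]; D[:,0]=np.cross(D[:,1],D[:,2])
    rv=R.from_matrix(M[:3,:3].T@D).as_rotvec()/(np.pi/2)
    print("shift",d.round(3),"turn",rv.round(3),"pos",M[:3,3].round(4),"yaw",round(Y,1))
E
sed -i '/-1\*-1/d' h.py
python3 -c "
from h import *
to([.48,.13,.33],0); print(np.round(r.camera_model('wrist')['hand_eye'],3),r.camera_model('wrist')['fx'], r.get_obs()['clock'])"
```

```text
Traceback (most recent call last):
  File "h.py", line 27, in to
    D[:,2]=[0,0,-1]; D[:,1]=[np.cos(y),np.sin(y),0]; D[:,0]=np.cross(D[:,1],D[:,2])
    ^
NameError: name 'D' is not defined. Did you mean: 'd'?
```

```bash
sed -i 's/^    D\[:,2\]/    D=np.zeros((3,3)); D[:,2]/' h.py
python3 -c "
from h import *
to([.48,.13,.33],0); print(np.round(r.camera_model('wrist')['hand_eye'],3),r.camera_model('wrist')['fx'])"
```

```text
shift [-1.445 -0.523 -0.212] turn [0.001 0.001 0.516] pos [0.3083 0.4735 0.2764] yaw 46.5
[[-0.001 -0.96  -0.28   0.07 ]
 [ 1.    -0.    -0.001  0.   ]
 [ 0.001 -0.28   0.96  -0.123]
 [ 0.     0.     0.     1.   ]] 318.6102894434779
```

Request:
servo_tool --commands '[[[-1,-0.36,-0.15],[0,0,0.516]],[[-1,-0.36,-0.15],[0,0,0.516]],[[-1,-0.36,-0.15],[0,0,0.516]],[[-1,-0.36,-0.15],[0,0,0.516]],[[-1,-0.36,-0.15],[0,0,0.516]],[[-1,-0.36,-0.15],[0,0,0.516]],[[-1,-0.36,-0.15],[0,0,0.516]]]'

```text
clock: 2.2
tcp_pos: [0.4262, 0.2393, 0.3136]
orientation: [2.218, 2.225, 0.002]
contact_force: [-0.8, 0.7, 1.0]
grip_width: 0.0854
gripper_force: 0.0
```

Request:
servo_tool --commands '[[[-1,0.37,-0.05],[0,0,0]],[[-1,0.37,-0.05],[0,0,0]],[[-1,0.37,-0.05],[0,0,0]],[[-1,0.37,-0.05],[0,0,0]],[[-1,0.37,-0.05],[0,0,0]],[[-1,0.37,-0.05],[0,0,0]],[[-1,0.37,-0.05],[0,0,0]]]'

```text
clock: 2.9
tcp_pos: [0.5204, -0.0086, 0.3252]
orientation: [2.212, 2.229, -0.0]
contact_force: [-0.1, 0.7, -0.4]
grip_width: 0.0853
gripper_force: 0.0
```

```bash
cat > s.py <<'E'
from h import *
import sys
np.set_printoptions(precision=4,suppress=True)
p,d,m,E=grab("wrist"); save(sys.argv[1],p)
for t in sys.argv[2:]:
    H={"pocket":.06,"lever_knob":.126,"start_top":None,"vial1":None}.get(t)
    for k in r.mark_of("wrist",t)[:4]:
        if k["confidence"]<.3: continue
        u,v=k["uv"]; z=d[int(v),int(u)]; print(t,np.round(k["uv"],1),round(k["confidence"],2),pt(m,E,k["uv"],z), onplane(m,E,k["uv"],H) if H else "")
np.savez("w.npz",p=p,d=d,E=E,P=cloud(d,m,E)); print(r.get_obs()["clock"])
E
python3 s.py w1.png pocket lever_knob start_top bore1 block; python3 -c "from h import *;to([.5,-.08,.2])"
```

```text
pocket [278.7 268.8] 0.83 [ 0.5538 -0.1727  0.0584] [ 0.5537 -0.1717  0.06  ]
lever_knob [234.3 223.9] 0.88 [ 0.4989 -0.0709  0.1401] [ 0.498  -0.0769  0.126 ]
start_top [225.9  46.8] 0.59 [0.4837 0.1139 0.0284] 
start_top [229.7 342.7] 0.46 [0.5141 0.0013 0.3819] 
bore1 [230.5  61.2] 0.97 [0.488  0.0987 0.0143] 
bore1 [235.2  88.3] 0.66 [0.4936 0.0658 0.0142] 
bore1 [221.8  32.4] 0.62 [0.4774 0.1326 0.0121] 
bore1 [231.  342.8] 0.53 [0.5145 0.002  0.3828] 
block [224.6  47.3] 0.95 [0.4817 0.1139 0.0241] 
3.2
shift [-0.297 -0.081  0.5  ] turn [-0. -0. -0.] pos [ 0.5193 -0.0055  0.325 ] yaw 0.7
```

View pics/w1.png

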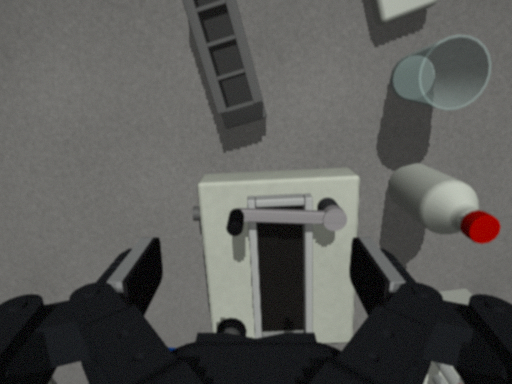

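```bash
cat > fit.py <<'E'
from h import *
w=np.load("w.npz"); P=w["P"].reshape(-1,3)
def stats(lo,hi,ext,yc,xr=(.4,.75),yr=(-.35,.0)):
    Q=P[(P[:,2]>lo)&(P[:,2]<hi)&(P[:,0]>xr[0])&(P[:,0]<xr[1])&(P[:,1]>yr[0])&(P[:,1]<yr[1])][:,:2]
    return Q
D=stats(.05,.07,0,0)
print(len(D),"deck z",np.median(P[(P[:,2]>.05)&(P[:,2]<.07)][:,2]))
best=None
for a in np.arange(-12,12,.25):
    t=np.radians(a); c,s=np.cos(t),np.sin(t); L=D@np.array([[c,-s],[s,c]])  # local coords
    h=np.histogram(L[:,0],np.arange(.3,.9,.002))[0]; hy=np.histogram(L[:,1],np.arange(-.6,.3,.002))[0]
    sc=np.sum(np.diff(h)**2.)+np.sum(np.diff(hy)**2.)
    if best is None or sc>best[0]: best=(sc,a,L,h,hy)
sc,a,L,h,hy=best
ex=np.arange(.3,.9,.002); ey=np.arange(-.6,.3,.002)
half=np.percentile(h[h>0],50)/2
x0=ex[np.argmax(h>half)]; x1=ex[len(h)-np.argmax(h[::-1]>half)]
hh=np.percentile(hy[hy>0],50)/2; y1=ey[len(hy)-np.argmax(hy[::-1]>hh)]
t=np.radians(a); c,s=np.cos(t),np.sin(t); Rm=np.array([[c,-s],[s,c]])
cen=Rm@np.array([(x0+x1)/2,y1-.13]); print("yaw",a,"width",x1-x0,"centre",cen)
def pk(x,y): return cen+Rm@np.array([x,y])
k=.115
for th in (0,.1,.2,.4,1.5): print(th,"knob",pk(.062-k*np.cos(th),.09+k*np.sin(th)))
print("pivot",pk(.062,.09),"start",pk(-.075,-.095))
E
python3 fit.py
```

```text
19326 deck z 0.05925701156943411
yaw 3.5 width 0.20800000000000024 centre [ 0.55556133 -0.17240536]
0 knob [ 0.49716582 -0.0858088 ]
0.1 knob [ 0.49703838 -0.0743143 ]
0.2 knob [ 0.49805911 -0.0628645 ]
0.4 knob [ 0.50349293 -0.04055503]
1.5 knob [0.59682872 0.03521312]
pivot [ 0.61195132 -0.07878822] start [ 0.48650083 -0.27180681]
```

The wrist view shows the knob at (235,218), the pivot at (333,214), the shaker yawed about 3.5° and the lever near 0.08 rad. Next I grip the knob.

Request:
servo_tool --commands '[[[-0.29,-0.085,0.4],[0,0,0]],[[-0.29,-0.085,0.4],[0,0,0]],[[-0.29,-0.085,0.4],[0,0,0]],[[-0.29,-0.085,0.6],[0,0,0]],[[-0.29,-0.085,0.72],[0,0,0]],[[-0.29,-0.085,0.784],[0,0,0]],[[-0.29,-0.085,0.784],[0,0,0]]]'

```text
clock: 3.9
tcp_pos: [0.4973, -0.0791, 0.1272]
orientation: [-2.207, -2.231, 0.005]
contact_force: [-0.7, -0.5, 0.2]
grip_width: 0.0852
gripper_force: 0.0
```

Request:
servo_tool --commands '[[[0,0,0],[0,0,0]],[[0,0,0],[0,0,0]],[[0,0,0],[0,0,0]],[[0,0,0],[0,0,0]],[[0,0,0],[0,0,0]],[[0,0,0],[0,0,0]]]' --claw 1 --squeeze 20

```text
clock: 4.5
tcp_pos: [0.4985, -0.0802, 0.1299]
orientation: [-2.211, -2.231, -0.0]
contact_force: [-3.6, 0.1, 8.8]
grip_width: 0.0171
gripper_force: 22.4
```

Run:
```python
from h import *
o=r.get_obs(); print(o["contact_force"],o["grip_width"],o["gripper_force"])
M=T(); p=M[:2,3]; piv=np.array([.6120,-.0788]); v=p-piv; print(p,np.linalg.norm(v), "theta",3.5-np.degrees(np.arctan2(v[1],v[0]))+180)
v=v/np.linalg.norm(v)*.115
for a in np.arange(5,81,5):
    t=-np.radians(a); w=piv+np.array([[np.cos(t),-np.sin(t)],[np.sin(t),np.cos(t)]])@v
    d=M[:3,:3].T@np.append(w-p,0)/.25; print(a,d.round(3)[:2],end="; ")
```

```text
[-3.64798363  0.12329002  8.76196888] 0.017090158483108346 22.418193519115448
[ 0.49849772 -0.08022987] 0.1135112827643242 theta 362.7782423486559
5 [ 0.04  -0.004]; 10 [0.08  0.001]; 15 [0.119 0.009]; 20 [0.157 0.021]; 25 [0.195 0.036]; 30 [0.23  0.055]; 35 [0.264 0.076]; 40 [0.296 0.101]; 45 [0.326 0.128]; 50 [0.353 0.157]; 55 [0.377 0.189]; 60 [0.399 0.223]; 65 [0.418 0.258]; 70 [0.433 0.295]; 75 [0.446 0.333]; 80 [0.454 0.373];
```

Request:
servo_tool --commands '[[[0,0,-0.02],[0,0,0]],[[0.04,-0.004,-0.02],[0,0,0]],[[0.08,0.001,-0.02],[0,0,0]],[[0.119,0.009,-0.02],[0,0,0]],[[0.157,0.021,-0.02],[0,0,0]],[[0.195,0.036,-0.02],[0,0,0]],[[0.23,0.055,-0.02],[0,0,0]],[[0.264,0.076,-0.02],[0,0,0]],[[0.296,0.101,-0.02],[0,0,0]],[[0.326,0.128,-0.02],[0,0,0]],[[0.353,0.157,-0.02],[0,0,0]],[[0.377,0.189,-0.02],[0,0,0]],[[0.399,0.223,-0.02],[0,0,0]],[[0.418,0.258,-0.02],[0,0,0]],[[0.433,0.295,-0.02],[0,0,0]],[[0.446,0.333,-0.02],[0,0,0]],[[0.454,0.373,-0.02],[0,0,0]],[[0.454,0.373,-0.02],[0,0,0]]]'

```text
clock: 6.3
tcp_pos: [0.5927, 0.0375, 0.1343]
orientation: [-2.207, -2.234, -0.004]
contact_force: [-1.1, 6.2, 1.6]
grip_width: 0.0171
gripper_force: 22.3
```

Request:
servo_tool --commands '[[[0,0,0],[0,0,0]],[[0,0,0],[0,0,0]],[[0,0,0],[0,0,0]],[[0,0,-0.3],[0,0,0]],[[0,0,-0.6],[0,0,0]],[[0.5,-0.4,-0.85],[0,0,0]],[[0.5,-0.4,-0.85],[0,0,0]],[[0.5,-0.4,-0.85],[0,0,0]],[[0.5,-0.4,-0.85],[0,0,0]],[[0.5,-0.4,-0.85],[0,0,0]]]' --claw 0

```text
clock: 7.3
tcp_pos: [0.4889, 0.1631, 0.3501]
orientation: [-2.202, -2.239, -0.011]
contact_force: [0.1, 0.2, 0.1]
grip_width: 0.0855
gripper_force: 0.0
```

```bash
python3 s.py w2.png block bore1 lever_knob vial1 carrier
```

```text
block [251.6 171.6] 0.91 [0.4851 0.1218 0.0135] 
bore1 [237.  139.5] 0.96 [0.4635 0.1692 0.0145] 
bore1 [253.3 188.3] 0.96 [0.488  0.096  0.0133] 
bore1 [258.5 206.2] 0.82 [0.4955 0.0836 0.058 ] 
bore1 [242.4 165. ] 0.57 [0.4715 0.1319 0.0148] 
lever_knob [339.3 268.2] 0.88 [0.5905 0.0372 0.14  ] [0.5948 0.029  0.126 ]
vial1 [229.7  60.4] 0.95 [0.4595 0.2683 0.0927] 
vial1 [242.7  12.5] 0.72 [0.4723 0.3253 0.0541] 
carrier [262.9  40.9] 0.88 [0.4973 0.2972 0.0372] 
7.6
```

View pics/w2.png

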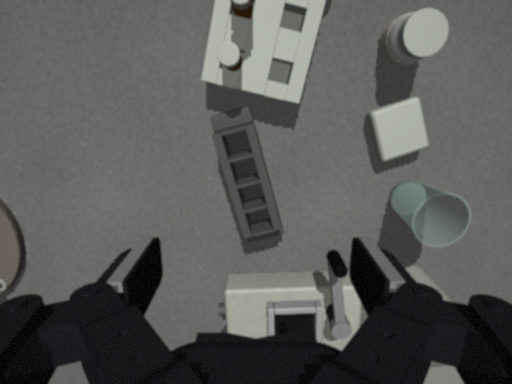

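The lever now stands open at (335,265). The block runs from (232,118) to (262,235), clear of the carrier. Fitting the block's rectangle next.

```bash
cat > fb.py <<'E'
from h import *
w=np.load("w.npz"); P=w["P"]
Mk=((P[...,2]>.022)&(P[...,2]<.068)&(P[...,0]>.35)&(P[...,0]<.6)&(P[...,1]>-.02)&(P[...,1]<.3)&(w["d"]>0)).astype(np.uint8)
n,lab,st,cc=cv2.connectedComponentsWithStats(Mk)
for i in range(1,n):
    if st[i,4]<800: continue
    Q=P[lab==i]; c,s,a=cv2.minAreaRect(Q[:,:2].astype(np.float32)*1000); print(st[i,4],np.round(c,1),np.round(s,1),round(a,1))
    for lo,hi in((.054,.066),(.024,.036)):
        q=Q[(Q[:,2]>lo)&(Q[:,2]<hi)]; c,s,a=cv2.minAreaRect(q[:,:2].astype(np.float32)*1000); print("  ",lo,len(q),np.round(c,1),np.round(s,1),round(a,1),np.median(q[:,2]))
E
python3 fb.py
```

```text
4562 [489.8 274.1] [ 78.1 132.1] 78.1
   0.054 17 [463.5 269.9] [22.8  7.1] 43.4 0.060340618402653146
   0.024 73 [494.3 258.1] [ 48.3 107.8] 78.0 0.03046082470099526
4088 [480.4 116.5] [ 56.2 195.8] 16.3
   0.054 2356 [480.5 116.3] [ 56.2 152.5] 16.3 0.05905594585051263
   0.024 1136 [480.5 116.5] [ 56.  195.8] 16.4 0.029113847994666125
```

```bash
python3 -c "
from h import *
to([.4804,.1164,.05],16.3)"
```

```text
shift [-0.158 -0.039  1.184] turn [-0.001  0.001 -0.177] pos [0.4902 0.1564 0.3459] yaw 0.4
```

Request:
servo_tool --commands '[[[-0.158,-0.039,0.2],[0,0,-0.177]],[[-0.158,-0.039,0.4],[0,0,-0.177]],[[-0.158,-0.039,0.6],[0,0,-0.177]],[[-0.158,-0.039,0.8],[0,0,-0.177]],[[-0.158,-0.039,0.9],[0,0,-0.177]],[[-0.158,-0.039,0.95],[0,0,-0.177]],[[-0.158,-0.039,0.95],[0,0,-0.177]]]'

```text
clock: 8.3
tcp_pos: [0.4799, 0.1171, 0.1078]
orientation: [-1.882, -2.514, 0.006]
contact_force: [-0.2, 0.4, -0.0]
grip_width: 0.0852
gripper_force: 0.0
```

Request:
servo_tool --commands '[[[0,0,0.06],[0,0,0]],[[0,0,0.12],[0,0,0]],[[0,0,0.18],[0,0,0]],[[0,0,0.23],[0,0,0]],[[0,0,0.23],[0,0,0]],[[0,0,0.23],[0,0,0]]]'

```text
clock: 8.9
tcp_pos: [0.4814, 0.1185, 0.0527]
orientation: [1.881, 2.516, 0.002]
contact_force: [-0.5, 0.3, 0.5]
grip_width: 0.0854
gripper_force: 0.0
```

Request:
servo_tool --commands '[[[0,0,0],[0,0,0]],[[0,0,0],[0,0,0]],[[0,0,0],[0,0,0]],[[0,0,0],[0,0,0]],[[0,0,0],[0,0,0]],[[0,0,0],[0,0,0]],[[0,0,0],[0,0,0]]]' --claw 1 --squeeze 60

```text
clock: 9.6
tcp_pos: [0.4808, 0.1186, 0.0527]
orientation: [-1.881, -2.516, -0.001]
contact_force: [-0.4, -0.4, 8.1]
grip_width: 0.0551
gripper_force: 63.4
```

```bash
python3 -c "
from h import *
to([.4804,.1164,.05],16.3);to([.5555,-.1724,.05],3.5)"
```

```text
shift [-0.008 -0.004  0.011] turn [ 0.    -0.     0.002] pos [0.4808 0.1186 0.0527] yaw 16.4
shift [-1.201 -0.043  0.01 ] turn [ 0.    -0.     0.144] pos [0.4808 0.1186 0.0527] yaw 16.4
```

```bash
cat > rect.py <<'E'
from h import *
from scipy.signal import find_peaks
m=r.camera_model("wrist")
p,d,m,E=grab("wrist"); save("w3.png",p)
P=cloud(d,m,E); M=T(); L=(P-M[:3,3])@M[:3,:3]   # tool frame
ok=(d>0)&(abs(L[...,1])<.04)&(P[...,2]>.054)&(P[...,2]<.066)&(L[...,0]<.075)
Q=L[ok]; print(len(Q), "held block tool y range",np.percentile(Q[:,1],[.5,1,99,99.5]),"x",Q[:,0].min(),Q[:,0].max(),"z",np.median(Q[:,2]))
# far view w1
im=cv2.cvtColor(cv2.imread("pics/w1.png"),6)
c=np.eye(4); a=np.radians(.7); y=np.array([np.cos(a),np.sin(a),0]); z=np.array([0,0,-1.]); c[:3,0]=np.cross(y,z);c[:3,1]=y;c[:3,2]=z;c[:3,3]=[.5193,-.0055,.325]
Ei=np.linalg.inv(c@np.array(m["hand_eye"]))
cen=np.array([.5555,-.1724]); t=np.radians(3.5); Rm=np.array([[np.cos(t),-np.sin(t)],[np.sin(t),np.cos(t)]])
def samp(x,y,h):
    W=np.einsum('ij,...j->...i',Rm,np.stack(np.broadcast_arrays(x,y),-1))+cen
    C=np.concatenate([W,np.full(W.shape[:-1]+(1,),h)],-1)@Ei[:3,:3].T+Ei[:3,3]
    u=(C[...,0]/C[...,2]*m["fx"]+m["cx"]).astype(np.float32); v=(C[...,1]/C[...,2]*m["fy"]+m["cy"]).astype(np.float32)
    return cv2.remap(im,u,v,1).astype(float)
xs=np.arange(-.05,.05,.0005)
for h in(.08,):
  for y0,y1 in((-.08,-.04),(-.04,0),(0,.04),(.04,.065)):
    g=samp(xs[None],np.arange(y0,y1,.001)[:,None],h).mean(0); g=np.gradient(cv2.GaussianBlur(g[None],(1,9),0)[0] if 0 else np.convolve(g,np.ones(3)/3,'same'))[3:-3]
    k,_=find_peaks(abs(g),height=2.5,distance=6); print(y0,[(round(1000*xs[i+3],1),round(g[i],1)) for i in k])
ys=np.arange(.07,.14,.0005)
for x0,x1 in((-.025,-.01),(0,.025)):
    g=samp(np.arange(x0,x1,.001)[:,None],ys[None],.08).mean(0); g=np.gradient(np.convolve(g,np.ones(3)/3,'same'))[3:-3]
    k,_=find_peaks(abs(g),height=2.5,distance=6); print("y",[(round(1000*ys[i+3],1),round(g[i],1)) for i in k])
E
python3 rect.py; cd pics; python3 -c "
import cv2
a=cv2.imread('w1.png')[160:345,190:370]; cv2.imwrite('w1z.png',cv2.resize(a,None,fx=3.2,fy=3.2,interpolation=2))"
```

```text
19908 held block tool y range [-0.03714711 -0.03200047  0.03188148  0.03717753] x -0.03766108626351249 0.07395594901430663 z -0.006338310084569085
-0.08 [(np.float64(-41.0), np.float64(-4.8)), (np.float64(-38.0), np.float64(2.7)), (np.float64(-30.0), np.float64(-15.6)), (np.float64(31.0), np.float64(13.1)), (np.float64(41.0), np.float64(2.6))]
-0.04 [(np.float64(-41.5), np.float64(-5.2)), (np.float64(-38.5), np.float64(3.5)), (np.float64(-30.0), np.float64(-16.5)), (np.float64(30.5), np.float64(13.0)), (np.float64(41.5), np.float64(2.5))]
0 [(np.float64(-41.0), np.float64(-5.8)), (np.float64(-38.0), np.float64(3.6)), (np.float64(-29.5), np.float64(-16.8)), (np.float64(30.5), np.float64(13.5)), (np.float64(41.5), np.float64(2.6))]
0.04 [(np.float64(-45.5), np.float64(9.2)), (np.float64(-41.0), np.float64(-4.5)), (np.float64(-38.0), np.float64(3.4)), (np.float64(-30.0), np.float64(-17.1)), (np.float64(30.5), np.float64(14.0)), (np.float64(39.5), np.float64(-3.2))]
y [(np.float64(83.0), np.float64(13.6)), (np.float64(100.5), np.float64(-10.0)), (np.float64(104.0), np.float64(13.9)), (np.float64(113.5), np.float64(-6.8)), (np.float64(119.0), np.float64(5.5))]
y [(np.float64(80.5), np.float64(12.9)), (np.float64(99.0), np.float64(-12.0)), (np.float64(103.5), np.float64(16.2)), (np.float64(113.5), np.float64(-6.7)), (np.float64(119.0), np.float64(6.1))]
```

View pics/w1z.png

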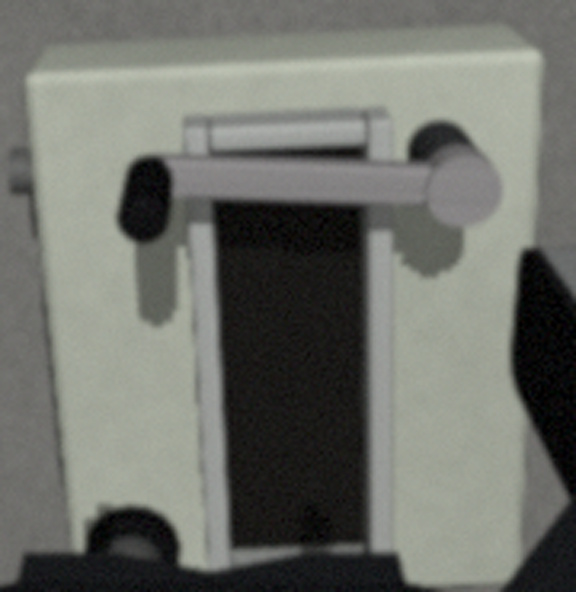

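Request:
servo_tool --commands '[[[0,0,0],[0,0,0]],[[0,0,0],[0,0,0]],[[0,0,0],[0,0,0]],[[0,0,-0.2],[0,0,0]],[[0,0,-0.4],[0,0,0]],[[-0.4,0.12,-0.8],[0,0,0.144]],[[-0.4,0.12,-1.0],[0,0,0.144]],[[-0.4,0.12,-1.0],[0,0,0.144]],[[-0.4,0.12,-1.0],[0,0,0.144]],[[-0.4,0.12,-1.0],[0,0,0.144]]]' --claw 0

```text
clock: 10.65
tcp_pos: [0.5408, 0.0282, 0.3062]
orientation: [2.154, 2.28, 0.01]
contact_force: [-0.5, -1.0, 0.3]
grip_width: 0.0853
gripper_force: 0.0
```

Request:
servo_tool --commands '[[[0,0,-0.2],[0,0,0]],[[0,0,-0.2],[0,0,0]],[[0,0,-0.2],[0,0,0]],[[0,0,-0.2],[0,0,0]],[[0,0,-0.2],[0,0,0]],[[0,0,-0.2],[0,0,0]],[[0,0,-0.2],[0,0,0]],[[0,0,-0.2],[0,0,0]]]'

```text
clock: 11.45
tcp_pos: [0.5376, 0.0311, 0.3515]
orientation: [-2.153, -2.288, 0.001]
contact_force: [0.4, 0.1, -0.1]
grip_width: 0.0852
gripper_force: 0.0
```

```bash
python3 s.py w4.png pocket; sed -i 's/(P\[...,0\]<.6)/(P[...,0]<.56)/' fb.py; python3 fb.py; python3 fit.py|head -2
cat > rect2.py <<'E'
from h import *
from scipy.signal import find_peaks
m=r.camera_model("wrist"); w=np.load("w.npz"); im=cv2.cvtColor(w["p"],cv2.COLOR_RGB2GRAY); Ei=np.linalg.inv(w["E"])
cen=np.array([.5555,-.1724]); t=np.radians(3.5); Rm=np.array([[np.cos(t),-np.sin(t)],[np.sin(t),np.cos(t)]])
def samp(x,y,h):
    W=np.einsum('ij,...j->...i',Rm,np.stack(np.broadcast_arrays(x,y),-1))+cen
    C=np.concatenate([W,np.full(W.shape[:-1]+(1,),h)],-1)@Ei[:3,:3].T+Ei[:3,3]
    u=(C[...,0]/C[...,2]*m["fx"]+m["cx"]).astype(np.float32); v=(C[...,1]/C[...,2]*m["fy"]+m["cy"]).astype(np.float32)
    return cv2.remap(im,u,v,1).astype(float)
def pk(s,g,n):
    g=np.gradient(np.convolve(g,np.ones(3)/3,'same'))[3:-3]; k,_=find_peaks(abs(g),height=2.5,distance=6)
    print(n,[(float(round(1000*s[i+3],1)),float(round(g[i],1))) for i in k])
xs=np.arange(-.05,.05,.0005)
for y0 in(-.08,-.04,0,.04): pk(xs,samp(xs[None],np.arange(y0,y0+.04,.001)[:,None],.08).mean(0),f"x@{y0}")
ys=np.arange(.085,.14,.0005)
for ys in (ys,np.arange(-.13,-.08,.0005)):
  for x0 in(-.02,0): pk(ys,samp(np.arange(x0,x0+.02,.001)[:,None],ys[None],.08).mean(0),f"y@{x0}")
E
python3 rect2.py; python3 -c "
from h import *
to([0.4808,0.1186,.0527],16.4)"
```

```text
pocket [258.6 285.4] 0.67 [ 0.5547 -0.1761  0.0586] [ 0.5546 -0.1752  0.06  ]
11.55
4824 [481.3 116.5] [ 56.2 195.6] 16.4
   0.054 3041 [481.3 116.9] [ 56.1 152.1] 16.4 0.05895787571334521
   0.024 1228 [481.4 116.5] [ 56.  195.6] 16.3 0.029064284356854014
16168 deck z 0.059292696250437926
yaw 3.0 width 0.20800000000000024 centre [ 0.55582359 -0.17314773]
x@-0.08 [(-29.5, -12.1), (31.0, 8.0)]
x@-0.04 [(-40.5, -4.8), (-37.5, 2.9), (-29.5, -14.5), (31.0, 13.4)]
x@0 [(-40.0, -3.3), (-28.5, -15.4), (31.0, 14.1)]
x@0.04 [(-40.0, -4.4), (-37.0, 2.9), (-28.5, -15.2), (31.5, 14.5), (45.5, -6.7)]
y@-0.02 [(99.5, 14.8), (110.0, -6.3), (116.0, 5.2), (136.5, -6.4)]
y@0 [(99.0, 15.0), (110.0, -5.6), (116.0, 5.5), (136.5, -6.4)]
y@-0.02 []
y@0 []
shift [ 0.363 -0.206  1.196] turn [-0.     0.    -0.144] pos [0.5377 0.031  0.3517] yaw 3.5
```

View pics/w4.png

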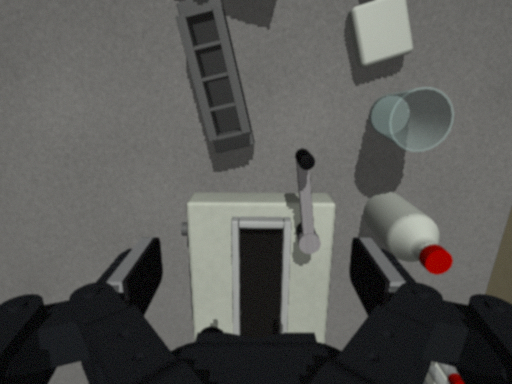

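The block and pocket frame (240,218)–(290,335) are both visible here. The camera bias is about zero, so the pocket centre is (0.556,-0.173) with yaw 3.1°. Regripping the block.

Request:
servo_tool --commands '[[[0.363,-0.206,0.2],[0,0,-0.144]],[[0.363,-0.206,0.4],[0,0,-0.144]],[[0.363,-0.206,0.6],[0,0,-0.144]],[[0.363,-0.206,0.8],[0,0,-0.144]],[[0.363,-0.206,0.9],[0,0,-0.144]],[[0.363,-0.206,0.95],[0,0,-0.144]],[[0.363,-0.206,0.95],[0,0,-0.144]],[[0.363,-0.206,0.95],[0,0,-0.144]]]'

```text
clock: 12.35
tcp_pos: [0.4813, 0.1182, 0.1149]
orientation: [1.881, 2.516, -0.001]
contact_force: [0.1, -0.1, 0.3]
grip_width: 0.0856
gripper_force: 0.0
```

Request:
servo_tool --commands '[[[0,0,0.06],[0,0,0]],[[0,0,0.12],[0,0,0]],[[0,0,0.18],[0,0,0]],[[0,0,0.245],[0,0,0]],[[0,0,0.245],[0,0,0]],[[0,0,0.245],[0,0,0]]]'

```text
clock: 12.95
tcp_pos: [0.4822, 0.1188, 0.0548]
orientation: [1.88, 2.515, 0.004]
contact_force: [0.5, -0.3, 0.9]
grip_width: 0.0856
gripper_force: 0.0
```

Request:
servo_tool --commands '[[[0,0,0],[0,0,0]],[[0,0,0],[0,0,0]],[[0,0,0],[0,0,0]],[[0,0,0],[0,0,0]],[[0,0,0],[0,0,0]],[[0,0,0],[0,0,0]],[[0,0,-0.1],[0,0,0]],[[0,0,-0.2],[0,0,0]],[[0,0,-0.4],[0,0,0]],[[0,0,-0.6],[0,0,0]],[[0,0,-0.7],[0,0,0]],[[0,0,-0.7],[0,0,0]],[[0,0,-0.7],[0,0,0]]]' --claw 1 --squeeze 60

```text
clock: 14.25
tcp_pos: [0.4798, 0.1187, 0.2273]
orientation: [-1.879, -2.516, 0.001]
contact_force: [-0.4, -0.1, -5.8]
grip_width: 0.0546
gripper_force: 68.6
```

```bash
python3 -c "
from h import *
o=r.get_obs();print(o['grip_width'],o['contact_force'])
to([0.5561,-.1710,.20],3.1)"
```

```text
0.054561397308104845 [-0.35429923 -0.05995848 -5.76457155]
shift [-1.198 -0.036  0.108] turn [-0.001 -0.     0.149] pos [0.4798 0.1187 0.2273] yaw 16.5
```

Request:
servo_tool --commands '[[[-0.15,-0.01,0],[0,0,0.04]],[[-0.3,-0.018,0],[0,0,0.08]],[[-0.45,-0.018,0],[0,0,0.12]],[[-0.6,-0.018,0],[0,0,0.149]],[[-0.75,-0.025,0],[0,0,0.149]],[[-0.9,-0.03,0],[0,0,0.149]],[[-1.0,-0.03,0],[0,0,0.149]],[[-1.0,-0.03,0],[0,0,0.149]],[[-1.0,-0.03,0],[0,0,0.149]]]'

```text
clock: 15.15
tcp_pos: [0.5428, -0.1236, 0.2255]
orientation: [-2.161, -2.275, 0.005]
contact_force: [-0.3, -0.3, -5.3]
grip_width: 0.0547
gripper_force: 68.5
```

```bash
python3 -c "
from h import *
to([0.5561,-.1710,.15],3.1)"
```

```text
shift [-0.192  0.045  0.302] turn [-0.003 -0.    -0.002] pos [ 0.5428 -0.1236  0.2255] yaw 2.9
```

Request:
servo_tool --commands '[[[-0.1,0.025,0],[0,0,0]],[[-0.192,0.045,0.1],[0,0,0]],[[-0.192,0.045,0.2],[0,0,0]],[[-0.192,0.045,0.3],[0,0,0]],[[-0.192,0.045,0.302],[0,0,0]],[[-0.192,0.045,0.302],[0,0,0]],[[-0.192,0.045,0.302],[0,0,0]],[[-0.192,0.045,0.302],[0,0,0]]]'

```text
clock: 15.95
tcp_pos: [0.559, -0.1705, 0.1538]
orientation: [2.16, 2.279, 0.002]
contact_force: [-1.0, -0.8, -4.5]
grip_width: 0.0549
gripper_force: 68.2
```

```bash
python3 s.py w5.png; python3 -c "
from h import *
to([0.5561,-.1710,.15],3.1)"
```

```text
16.0
shift [-0.001 -0.011  0.015] turn [ 0.001  0.    -0.   ] pos [ 0.5588 -0.1706  0.1537] yaw 3.1
```

View pics/w5.png

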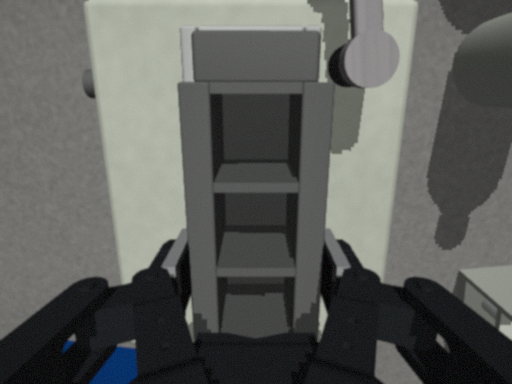

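The block is in hand above the pocket. More of the frame shows on its left (181–192) than on its right (320–326), so it sits about 2.7 mm too far +x. I'll correct that and lower.

Request:
servo_tool --commands '[[[-0.001,-0.011,0],[0,0,0]],[[-0.001,-0.011,0],[0,0,0]],[[-0.001,-0.011,0.03],[0,0,0]],[[-0.001,-0.011,0.045],[0,0,0]],[[-0.001,-0.011,0.06],[0,0,0]],[[-0.001,-0.011,0.06],[0,0,0]]]'

```text
clock: 16.6
tcp_pos: [0.5549, -0.1709, 0.1367]
orientation: [-2.161, -2.279, 0.001]
contact_force: [-0.6, 0.3, -5.4]
grip_width: 0.055
gripper_force: 68.5
```

```bash
python3 -c "
from h import *
to([0.5561,-.1710,.113],3.1); print(r.get_obs()['contact_force'])"
```

```text
shift [-0.001  0.005  0.095] turn [-0.001 -0.    -0.001] pos [ 0.5549 -0.1709  0.1367] yaw 3.0
[-0.64927753  0.26117766 -5.37222314]
```

Request:
servo_tool --commands '[[[0,0.004,0.02],[0,0,0]],[[0,0.004,0.035],[0,0,0]],[[0,0.004,0.05],[0,0,0]],[[0,0.004,0.05],[0,0,0]]]'

```text
clock: 17.0
tcp_pos: [0.556, -0.1709, 0.1244]
orientation: [-2.161, -2.279, 0.001]
contact_force: [-0.5, -0.2, -5.1]
grip_width: 0.0547
gripper_force: 68.5
```

Request:
servo_tool --commands '[[[0,0,0.015],[0,0,0]],[[0,0,0.03],[0,0,0]],[[0,0,0.04],[0,0,0]],[[0,0,0.045],[0,0,0]],[[0,0,0.045],[0,0,0]]]'

```text
clock: 17.5
tcp_pos: [0.5563, -0.171, 0.1144]
orientation: [-2.161, -2.279, -0.001]
contact_force: [-4.3, 1.8, 4.2]
grip_width: 0.0545
gripper_force: 69.3
```

Request:
servo_tool --commands '[[[0,0,0.008],[0,0,0]],[[0,0,0.008],[0,0,0]],[[0,0,0.008],[0,0,0]]]'

```text
clock: 17.8
tcp_pos: [0.5563, -0.1709, 0.1144]
orientation: [-2.161, -2.278, -0.003]
contact_force: [-11.1, 6.0, 23.9]
grip_width: 0.0547
gripper_force: 72.0
```

Request:
servo_tool --commands '[[[0,0,0],[0,0,0]],[[0,0,0],[0,0,0]],[[0,0,0],[0,0,0]],[[0,0,0],[0,0,0]],[[0,0,-0.2],[0,0,0]],[[0,0,-0.4],[0,0,0]],[[0.2,0,-0.6],[0,0,0]],[[0.4,0,-0.8],[0,0,0]],[[0.6,0,-0.9],[0,0,0]],[[0.6,0,-0.9],[0,0,0]],[[0.6,0,-0.9],[0,0,0]],[[0.6,0,-0.9],[0,0,0]],[[0.6,0,-0.9],[0,0,0]]]' --claw 0 --squeeze 20

```text
clock: 19.1
tcp_pos: [0.5479, -0.0225, 0.3361]
orientation: [-2.163, -2.277, 0.002]
contact_force: [0.8, -0.4, -1.1]
grip_width: 0.085
gripper_force: 0.0
```

```bash
python3 s.py w6.png lever_knob bore1
python3 - <<'E'
from h import *
w=np.load("w.npz");P=w["P"]
m=(P[...,0]>.50)&(P[...,0]<.60)&(P[...,1]<-.05)&(P[...,1]>-.27)&(w["d"]>0)
for lo,hi in((.112,.13),(.083,.098)):
    q=P[m&(P[...,2]>lo)&(P[...,2]<hi)]
    if len(q): print(len(q),np.median(q[:,2]),q[:,1].min(),q[:,1].max(),cv2.minAreaRect(q[:,:2].astype(np.float32)*1000))
to([.5928,.037,.133])
E
```

```text
lever_knob [301.2 110.8] 0.63 [0.5897 0.0323 0.1398] [0.5916 0.0316 0.126 ]
bore1 [258.  275.4] 0.87 [ 0.5584 -0.1712  0.1098] 
bore1 [256.  251.6] 0.74 [ 0.554  -0.1345  0.1173] 
bore1 [258.  224.4] 0.67 [ 0.5545 -0.0987  0.1189] 
bore1 [257.  294.4] 0.6 [ 0.5591 -0.2075  0.0972] 
19.25
3026 0.11901206528352201 -0.2496464219995831 -0.09535412268627072 ((556.3550415039062, -172.75689697265625), (56.233177185058594, 153.141845703125), 2.9245142936706543)
1620 0.08928545266315421 -0.2463321985720287 -0.07327681050157973 ((565.0105590820312, -159.861328125), (76.09296417236328, 172.1671600341797), 2.1640241146087646)
shift [0.231 0.192 0.812] turn [-0.001  0.     0.   ] pos [ 0.548  -0.0229  0.336 ] yaw 2.9
```

View pics/w6.png

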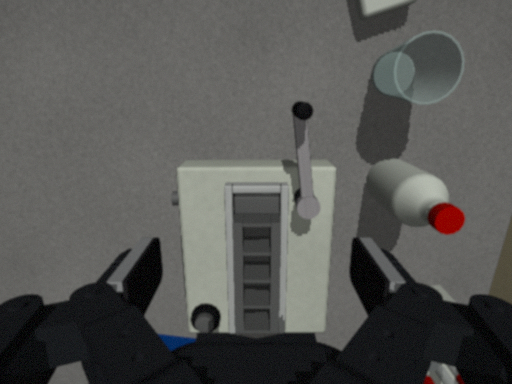

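The block is seated (top measured 0.119, lug 0.089). Now I grip the knob at (302,110) and swing the lever shut.

```bash
python3 -c "
from h import *
to([.592,.033,.133])"
```

```text
shift [0.215 0.188 0.812] turn [-0.001  0.     0.   ] pos [ 0.548  -0.0229  0.336 ] yaw 2.9
```

Request:
servo_tool --commands '[[[0.22,0.187,0.2],[0,0,0]],[[0.22,0.187,0.4],[0,0,0]],[[0.22,0.187,0.55],[0,0,0]],[[0.22,0.187,0.7],[0,0,0]],[[0.22,0.187,0.81],[0,0,0]],[[0.22,0.187,0.81],[0,0,0]],[[0.22,0.187,0.81],[0,0,0]]]'

```text
clock: 19.95
tcp_pos: [0.5924, 0.0348, 0.1346]
orientation: [2.164, 2.277, -0.002]
contact_force: [0.2, -0.1, 0.9]
grip_width: 0.0852
gripper_force: 0.0
```

Request:
servo_tool --commands '[[[0,0,0],[0,0,0]],[[0,0,0],[0,0,0]],[[0,0,0],[0,0,0]],[[0,0,0],[0,0,0]],[[0,0,0],[0,0,0]],[[0,0,0],[0,0,0]]]' --claw 1 --squeeze 20

```text
clock: 20.55
tcp_pos: [0.5925, 0.0363, 0.1349]
orientation: [2.161, 2.28, 0.001]
contact_force: [-1.5, 1.4, 5.0]
grip_width: 0.0169
gripper_force: 22.2
```

Run:
```python
from h import *
o=r.get_obs(); print(o["contact_force"],o["grip_width"],o["gripper_force"])
M=T(); p=M[:2,3]; piv=np.array([.6134,-.0796]); v=p-piv; a0=np.degrees(np.arctan2(v[1],v[0])); print(p,np.linalg.norm(v),"theta",183.1-a0)
for a in np.append(np.linspace(a0,183.1,18)[1:],[185.1]):
    t=np.radians(a); w=piv+.115*np.array([np.cos(t),np.sin(t)])
    d=M[:3,:3].T@np.append(w-p,0)/.25; print(d.round(3)[:2].tolist(),end="; ")
```

```text
[-1.49924702  1.36426984  5.0364165 ] 0.01689579900673594 22.15126633644104
[0.59250226 0.03634342] 0.11781167616219083 theta 82.88265992238253
[-0.018, -0.037]; [-0.027, -0.075]; [-0.04, -0.112]; [-0.057, -0.148]; [-0.076, -0.182]; [-0.097, -0.214]; [-0.122, -0.245]; [-0.149, -0.273]; [-0.178, -0.299]; [-0.21, -0.322]; [-0.243, -0.343]; [-0.278, -0.36]; [-0.314, -0.375]; [-0.352, -0.386]; [-0.39, -0.395]; [-0.429, -0.4]; [-0.468, -0.401]; [-0.484, -0.401];
```

Request:
servo_tool --commands '[[[-0.018,-0.037,-0.01],[0,0,0]],[[-0.027,-0.075,-0.01],[0,0,0]],[[-0.04,-0.112,-0.01],[0,0,0]],[[-0.057,-0.148,-0.01],[0,0,0]],[[-0.076,-0.182,-0.01],[0,0,0]],[[-0.097,-0.214,-0.01],[0,0,0]],[[-0.122,-0.245,-0.01],[0,0,0]],[[-0.149,-0.273,-0.01],[0,0,0]],[[-0.178,-0.299,-0.01],[0,0,0]],[[-0.21,-0.322,-0.01],[0,0,0]],[[-0.243,-0.343,-0.01],[0,0,0]],[[-0.278,-0.36,-0.01],[0,0,0]],[[-0.314,-0.375,-0.01],[0,0,0]],[[-0.352,-0.386,-0.01],[0,0,0]],[[-0.39,-0.395,-0.01],[0,0,0]],[[-0.429,-0.4,-0.01],[0,0,0]],[[-0.455,-0.401,-0.01],[0,0,0]],[[-0.468,-0.401,-0.01],[0,0,0]],[[-0.482,-0.401,-0.01],[0,0,0]],[[-0.482,-0.401,-0.01],[0,0,0]]]'

```text
clock: 22.55
tcp_pos: [0.4987, -0.0898, 0.1371]
orientation: [-2.162, -2.279, -0.0]
contact_force: [0.9, 2.9, 4.9]
grip_width: 0.0172
gripper_force: 21.2
```

Request:
servo_tool --commands '[[[-0.008,0,0],[0,0,0]],[[-0.016,0,0],[0,0,0]],[[-0.016,0,0],[0,0,0]],[[-0.016,0,0],[0,0,0]]]'

```text
clock: 22.95
tcp_pos: [0.4987, -0.0902, 0.137]
orientation: [-2.156, -2.279, -0.004]
contact_force: [-1.0, 10.6, 10.1]
grip_width: 0.0172
gripper_force: 21.6
```

Request:
servo_tool --commands '[[[0,0,0],[0,0,0]],[[0,0,0],[0,0,0]],[[0,0,0],[0,0,0]],[[0,0,-0.2],[0,0,0]],[[0,0,-0.4],[0,0,0]],[[0.3,0.15,-0.8],[0,0,0]],[[0.3,0.15,-0.8],[0,0,0]],[[0.3,0.15,-0.8],[0,0,0]],[[0.3,0.15,-0.8],[0,0,0]],[[0.3,0.15,-0.8],[0,0,0]]]' --claw 0

```text
clock: 23.95
tcp_pos: [0.5319, -0.0172, 0.3364]
orientation: [2.162, 2.279, -0.001]
contact_force: [-0.3, -0.6, -0.2]
grip_width: 0.0856
gripper_force: 0.0
```

```bash
python3 s.py w7.png lever_knob
python3 - <<'E'
from h import *
w=np.load("w.npz");P=w["P"]
q=P[(P[...,0]>.51)&(P[...,0]<.59)&(P[...,1]<-.03)&(P[...,1]>-.15)&(P[...,2]>.097)&(P[...,2]<.108)]
k=P[(P[...,0]>.45)&(P[...,0]<.55)&(P[...,1]<0)&(P[...,1]>-.15)&(P[...,2]>.135)&(P[...,2]<.15)]
print(len(q),np.polyfit(q[:,0],q[:,1],1),"knob top",k.mean(0),len(k), "piv",.6134,-.0796, "ang",np.degrees(np.arctan2(-.0796-k[:,1].mean(),.6134-k[:,0].mean())))
to([.49,.2,.35],-12); to([.49,.2,.35],90-12)
E
```

```text
24.05
1153 [-0.03817816 -0.07024089] knob top [ 0.49891421 -0.08590664  0.13861419] 197 piv 0.6134 -0.0796 ang 3.153048822689244
shift [ 0.88  -0.12  -0.058] turn [-0.001  0.001  0.166] pos [ 0.531  -0.0181  0.3355] yaw 2.9
shift [ 0.88  -0.12  -0.058] turn [-0.002 -0.001 -0.834] pos [ 0.531  -0.0181  0.3355] yaw 2.9
```

Request:
servo_tool --commands '[[[0.2,-0.03,-0.05],[0,0,0.05]],[[0.4,-0.06,-0.05],[0,0,0.1]],[[0.6,-0.1,-0.05],[0,0,0.166]],[[0.8,-0.12,-0.05],[0,0,0.166]],[[0.95,-0.12,-0.05],[0,0,0.166]],[[0.95,-0.12,-0.05],[0,0,0.166]],[[0.95,-0.12,-0.05],[0,0,0.166]],[[0.95,-0.12,-0.05],[0,0,0.166]],[[0.95,-0.12,-0.05],[0,0,0.166]],[[0.95,-0.12,-0.05],[0,0,0.166]]]'

```text
clock: 25.05
tcp_pos: [0.4899, 0.2174, 0.3493]
orientation: [-2.442, -1.976, 0.0]
contact_force: [1.2, 0.2, 0.6]
grip_width: 0.085
gripper_force: 0.0
```

```bash
cat > vf.py <<'E'
from h import *
w=np.load("w.npz");P=w["P"]; ok=w["d"]>0
Mk=(ok&(P[...,2]>.034)&(P[...,2]<.046)&(P[...,0]>.35)&(P[...,0]<.65)&(P[...,1]>.12)&(P[...,1]<.5)).astype(np.uint8)
Q=P[Mk>0]; c,s,a=cv2.minAreaRect(Q[:,:2].astype(np.float32)*1000); print("carrier",np.round(c,1),np.round(s,1),a)
a=a-90 if a>45 else a
A=np.array([[np.cos(np.radians(a)),-np.sin(np.radians(a))],[np.sin(np.radians(a)),np.cos(np.radians(a))]])
for sx in(-.032,.032):
  for sy in(-.032,.032):
    x=np.array(c)/1000+A@[sx,sy]; m=ok&(P[...,2]>.085)&(P[...,2]<.1)&(np.hypot(P[...,0]-x[0],P[...,1]-x[1])<.02)
    q=P[m]
    if len(q)<20: print("well",x.round(4),"empty"); continue
    (cx,cy),rad=cv2.minEnclosingCircle(q[:,:2].astype(np.float32)*1000); print("well",x.round(4),"cap",round(cx/1000,4),round(cy/1000,4),"rad",round(rad,1),np.median(q[:,2]).round(4),len(q))
print("yaw",a)
E
python3 s.py w8.png vial1; python3 vf.py
```

```text
vial1 [221.3  58.8] 0.86 [0.4751 0.3289 0.0922] 
vial1 [220.5 104.1] 0.58 [0.4626 0.2816 0.0931] 
vial1 [390.4 133.5] 0.54 [0.6764 0.1928 0.0272] 
25.15
carrier [495.2 300.6] [131.1 132.4] 77.92586517333984
well [0.4572 0.276 ] cap 0.4574 0.2765 rad 12.8 0.093 395
well [0.4706 0.3385] cap 0.4705 0.3385 rad 12.9 0.0929 468
well [0.5198 0.2626] empty
well [0.5332 0.3252] empty
yaw -12.074134826660156
```

View pics/w8.png

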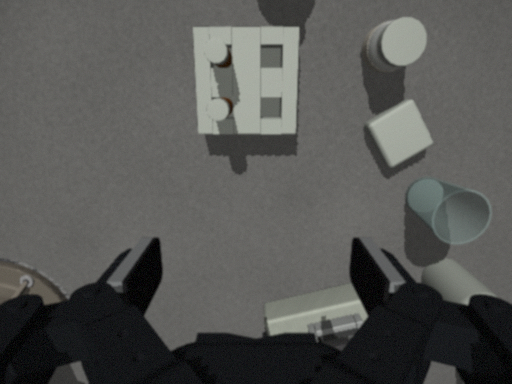

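Two vials remain, with caps at (219,108) and (216,52); the right-hand wells are empty. I take the nearer one, at (0.4573,0.2763).

```bash
python3 -c "
from h import *
to([.4573,.2763,.076],-12.1)"
```

```text
shift [ 0.2   -0.175  1.094] turn [-0.    -0.     0.001] pos [0.4898 0.2181 0.3494] yaw -12.0
```

Request:
servo_tool --commands '[[[0.1,-0.1,0.15],[0,0,0]],[[0.2,-0.175,0.3],[0,0,0]],[[0.2,-0.175,0.45],[0,0,0]],[[0.2,-0.175,0.6],[0,0,0]],[[0.2,-0.175,0.75],[0,0,0]],[[0.2,-0.175,0.8],[0,0,0]],[[0.2,-0.175,0.8],[0,0,0]],[[0.2,-0.175,0.8],[0,0,0]]]'

```text
clock: 25.95
tcp_pos: [0.4582, 0.2772, 0.1507]
orientation: [2.44, 1.978, 0.003]
contact_force: [0.4, -0.2, 0.2]
grip_width: 0.0852
gripper_force: 0.0
```

```bash
python3 -c "
from h import *
to([.4573,.2763,.076],-12.1)"
```

```text
shift [-0.005 -0.003  0.299] turn [ 0.001 -0.001  0.002] pos [0.4582 0.2772 0.1507] yaw -11.9
```

Request:
servo_tool --commands '[[[-0.005,-0.003,0.08],[0,0,0]],[[-0.005,-0.003,0.16],[0,0,0]],[[-0.005,-0.003,0.24],[0,0,0]],[[-0.005,-0.003,0.298],[0,0,0]],[[-0.005,-0.003,0.298],[0,0,0]],[[-0.005,-0.003,0.298],[0,0,0]]]'

```text
clock: 26.55
tcp_pos: [0.4569, 0.2762, 0.0758]
orientation: [-2.44, -1.979, -0.002]
contact_force: [0.1, 0.6, 0.5]
grip_width: 0.0856
gripper_force: 0.0
```

Request:
servo_tool --commands '[[[0,0,0],[0,0,0]],[[0,0,0],[0,0,0]],[[0,0,0],[0,0,0]],[[0,0,0],[0,0,0]],[[0,0,0],[0,0,0]],[[0,0,0],[0,0,0]],[[0,0,0],[0,0,0]]]' --claw 1 --squeeze 22

```text
clock: 27.25
tcp_pos: [0.4563, 0.276, 0.0751]
orientation: [-2.44, -1.979, -0.001]
contact_force: [-0.8, -0.5, 4.9]
grip_width: 0.0256
gripper_force: 23.9
```

Request:
servo_tool --commands '[[[0,0,-0.06],[0,0,0]],[[0,0,-0.12],[0,0,0]],[[0,0,-0.2],[0,0,0]],[[0,0,-0.3],[0,0,0]],[[0,0,-0.45],[0,0,0]],[[0,0,-0.6],[0,0,0]],[[0,0,-0.7],[0,0,0]],[[0,0,-0.7],[0,0,0]],[[0,0,-0.7],[0,0,0]]]'

```text
clock: 28.15
tcp_pos: [0.456, 0.2759, 0.2507]
orientation: [-2.439, -1.979, -0.002]
contact_force: [0.0, 0.7, -0.6]
grip_width: 0.0258
gripper_force: 23.5
```

```bash
python3 -c "
from h import *
t=np.radians(3)
for y in(-.0555,-.0185): print(.5564-np.sin(t)*y,-.1728+np.cos(t)*y)
to([.5593,-.2282,.25],3)
p,d,m,E=grab('scene'); save('s2.png',p[100:300,80:380].repeat(2,0).repeat(2,1))"
```

```text
0.5593046455714834 -0.22822393917887884
0.5573682151904945 -0.19127464639295963
shift [-1.888  0.82  -0.   ] turn [ 0.    -0.001 -0.165] pos [0.456  0.2759 0.2507] yaw -11.9
```

View pics/s2.png

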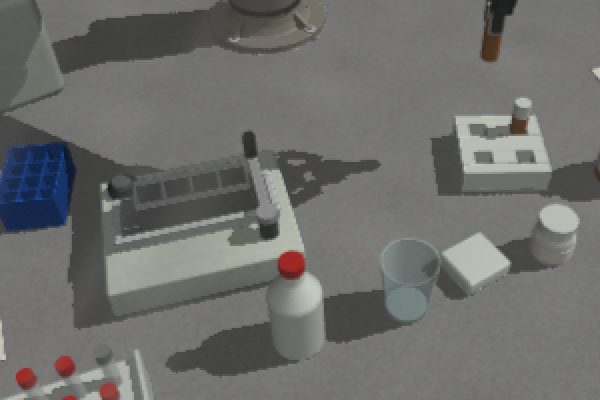

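The vial hangs upright at (492,42) in the crop, the other still stands in the carrier, and the lever is across the block. I carry it to the shaker.

Request:
servo_tool --commands '[[[-0.15,0.065,0],[0,0,-0.03]],[[-0.3,0.13,0],[0,0,-0.06]],[[-0.45,0.195,0],[0,0,-0.09]],[[-0.6,0.26,0],[0,0,-0.12]],[[-0.75,0.326,0],[0,0,-0.165]],[[-0.9,0.39,0],[0,0,-0.165]],[[-1,0.434,0],[0,0,-0.165]],[[-1,0.434,0],[0,0,-0.165]],[[-1,0.434,0],[0,0,-0.165]]]'

```text
clock: 29.1
tcp_pos: [0.51, 0.0084, 0.2488]
orientation: [-2.165, -2.275, 0.003]
contact_force: [-0.1, 0.6, 0.5]
grip_width: 0.0254
gripper_force: 23.5
```

```bash
python3 -c "
from h import *
to([.5593,-.2282,.22],3)"
```

```text
shift [-0.955  0.15   0.115] turn [-0.001  0.    -0.002] pos [0.51   0.0084 0.2488] yaw 2.8
```

Request:
servo_tool --commands '[[[-0.15,0.03,0],[0,0,0]],[[-0.3,0.05,0],[0,0,0]],[[-0.45,0.075,0],[0,0,0]],[[-0.6,0.1,0],[0,0,0]],[[-0.75,0.12,0],[0,0,0]],[[-0.9,0.14,0],[0,0,0]],[[-0.955,0.15,0],[0,0,0]],[[-0.955,0.15,0.1],[0,0,0]],[[-0.955,0.15,0.1],[0,0,0]],[[-0.955,0.15,0.1],[0,0,0]]]'

```text
clock: 30.1
tcp_pos: [0.5605, -0.2255, 0.2241]
orientation: [-2.159, -2.279, 0.001]
contact_force: [0.3, 0.6, -1.0]
grip_width: 0.0258
gripper_force: 23.5
```

```bash
python3 -c "
from h import *
to([.5593,-.2282,.148],3); print(r.get_obs()['contact_force'])"
```

```text
shift [-0.011 -0.005  0.304] turn [-0.001 -0.001  0.001] pos [ 0.5605 -0.2255  0.2241] yaw 3.1
[ 0.2557206   0.59135914 -1.03950596]
```

Request:
servo_tool --commands '[[[-0.011,-0.005,0],[0,0,0]],[[-0.011,-0.005,0.04],[0,0,0]],[[-0.011,-0.005,0.08],[0,0,0]],[[-0.011,-0.005,0.1],[0,0,0]],[[-0.011,-0.005,0.13],[0,0,0]],[[-0.011,-0.005,0.17],[0,0,0]],[[-0.011,-0.005,0.21],[0,0,0]],[[-0.011,-0.005,0.25],[0,0,0]],[[-0.011,-0.005,0.28],[0,0,0]],[[-0.011,-0.005,0.28],[0,0,0]],[[-0.011,-0.005,0.28],[0,0,0]]]'

```text
clock: 31.2
tcp_pos: [0.5594, -0.2306, 0.1547]
orientation: [-2.164, -2.278, 0.0]
contact_force: [-0.6, -0.5, -1.2]
grip_width: 0.0253
gripper_force: 23.5
```

```bash
python3 -c "
from h import *
to([.5593,-.2282,.1475],3); print(r.get_obs()['contact_force'])"
```

```text
shift [0.01  0.    0.029] turn [-0.     0.    -0.001] pos [ 0.5594 -0.2306  0.1547] yaw 2.9
[-0.56741439 -0.5041035  -1.21443867]
```

Request:
servo_tool --commands '[[[0.008,0,0.01],[0,0,0]],[[0.008,0,0.02],[0,0,0]],[[0.008,0,0.028],[0,0,0]],[[0.008,0,0.032],[0,0,0]],[[0.008,0,0.032],[0,0,0]]]'

```text
clock: 31.7
tcp_pos: [0.5592, -0.2285, 0.1467]
orientation: [-2.163, -2.278, 0.0]
contact_force: [0.2, -0.4, -0.0]
grip_width: 0.0251
gripper_force: 23.5
```

Request:
servo_tool --commands '[[[0,0,0],[0,0,0]],[[0,0,0],[0,0,0]],[[0,0,0],[0,0,0]],[[0,0,0],[0,0,0]],[[0,0,-0.2],[0,0,0]],[[0,0,-0.4],[0,0,0]],[[0.2,-0.05,-0.6],[0,0,0]],[[0.4,-0.1,-0.75],[0,0,0]],[[0.6,-0.12,-0.75],[0,0,0]],[[0.8,-0.16,-0.75],[0,0,0]],[[0.95,-0.2,-0.75],[0,0,0]],[[0.95,-0.2,-0.75],[0,0,0]],[[0.95,-0.2,-0.75],[0,0,0]]]' --claw 0

```text
clock: 33.0
tcp_pos: [0.4965, 0.01, 0.3344]
orientation: [-2.155, -2.284, -0.002]
contact_force: [0.2, -0.4, 0.5]
grip_width: 0.0856
gripper_force: 0.0
```

```bash
python3 s.py w9.png
python3 - <<'E'
from h import *
w=np.load("w.npz");P=w["P"]
q=P[(P[...,0]>.5)&(P[...,0]<.62)&(P[...,1]<-.13)&(P[...,1]>-.28)&(P[...,2]>.145)&(P[...,2]<.2)]
print(len(q),q.mean(0) if len(q) else "",np.median(q[:,2]) if len(q) else "")
to([.49,.22,.345],-12)
E
```

```text
33.05
0  
shift [ 0.85   0.019 -0.041] turn [ 0.    -0.001  0.168] pos [0.4969 0.0075 0.3345] yaw 3.2
```

Out of view there; I'll check it later. Next, a fresh look at the carrier for the second vial.

Request:
servo_tool --commands '[[[0.2,0,-0.04],[0,0,0.05]],[[0.4,0,-0.04],[0,0,0.1]],[[0.6,0.01,-0.04],[0,0,0.168]],[[0.85,0.02,-0.04],[0,0,0.168]],[[0.85,0.02,-0.04],[0,0,0.168]],[[0.85,0.02,-0.04],[0,0,0.168]],[[0.85,0.02,-0.04],[0,0,0.168]],[[0.85,0.02,-0.04],[0,0,0.168]],[[0.85,0.02,-0.04],[0,0,0.168]]]'

```text
clock: 33.95
tcp_pos: [0.4918, 0.2164, 0.3445]
orientation: [-2.448, -1.969, -0.001]
contact_force: [-0.1, 0.6, 0.3]
grip_width: 0.0858
gripper_force: 0.0
```

```bash
python3 s.py w10.png; python3 vf.py; python3 -c "
from h import *
to([.4705,.3385,.15],-12.1)"
```

```text
34.0
carrier [495.1 301. ] [131.9 132.2] 77.74443817138672
well [0.457  0.2765] empty
well [0.4706 0.339 ] cap 0.4704 0.3386 rad 12.9 0.093 485
well [0.5196 0.2629] empty
well [0.5332 0.3255] empty
yaw -12.255561828613281
shift [ 0.457 -0.186  0.778] turn [ 0.    -0.    -0.003] pos [0.4916 0.2169 0.3445] yaw -12.3
```

Request:
servo_tool --commands '[[[0.15,-0.06,0.1],[0,0,0]],[[0.3,-0.12,0.2],[0,0,0]],[[0.457,-0.186,0.35],[0,0,0]],[[0.457,-0.186,0.5],[0,0,0]],[[0.457,-0.186,0.65],[0,0,0]],[[0.457,-0.186,0.778],[0,0,0]],[[0.457,-0.186,0.778],[0,0,0]],[[0.457,-0.186,0.778],[0,0,0]],[[0.457,-0.186,0.778],[0,0,0]]]'

```text
clock: 34.9
tcp_pos: [0.4712, 0.3405, 0.152]
orientation: [-2.445, -1.972, -0.005]
contact_force: [-0.5, -0.3, -0.4]
grip_width: 0.0852
gripper_force: 0.0
```

```bash
python3 -c "
from h import *
to([.4705,.3387,.076],-12.2)"
```

```text
shift [-0.009 -0.002  0.304] turn [ 0.001 -0.002 -0.   ] pos [0.4712 0.3405 0.152 ] yaw -12.2
```

Request:
servo_tool --commands '[[[-0.007,-0.002,0.08],[0,0,0]],[[-0.007,-0.002,0.16],[0,0,0]],[[-0.007,-0.002,0.24],[0,0,0]],[[-0.007,-0.002,0.3],[0,0,0]],[[-0.007,-0.002,0.303],[0,0,0]],[[-0.007,-0.002,0.303],[0,0,0]]]'

```text
clock: 35.5
tcp_pos: [0.4695, 0.3388, 0.075]
orientation: [-2.444, -1.973, -0.002]
contact_force: [-0.3, -0.6, 0.1]
grip_width: 0.0857
gripper_force: 0.0
```

Request:
servo_tool --commands '[[[0,0,0],[0,0,0]],[[0,0,0],[0,0,0]],[[0,0,0],[0,0,0]],[[0,0,0],[0,0,0]],[[0,0,0],[0,0,0]],[[0,0,0],[0,0,0]],[[0,0,0],[0,0,0]]]' --claw 1 --squeeze 22

```text
clock: 36.2
tcp_pos: [0.4691, 0.3387, 0.0743]
orientation: [-2.444, -1.973, -0.001]
contact_force: [-0.9, 0.0, 4.0]
grip_width: 0.0255
gripper_force: 24.1
```

Request:
servo_tool --commands '[[[0,0,-0.06],[0,0,0]],[[0,0,-0.12],[0,0,0]],[[0,0,-0.2],[0,0,0]],[[0,0,-0.3],[0,0,0]],[[0,0,-0.45],[0,0,0]],[[0,0,-0.6],[0,0,0]],[[0,0,-0.7],[0,0,0]],[[-0.15,0.04,-0.7],[0,0,0]],[[-0.3,0.08,-0.7],[0,0,0]],[[-0.45,0.13,-0.7],[0,0,0]],[[-0.6,0.2,-0.7],[0,0,0]],[[-0.75,0.25,-0.7],[0,0,0]],[[-0.9,0.3,-0.7],[0,0,0]],[[-1,0.35,-0.7],[0,0,0]],[[-1,0.35,-0.7],[0,0,0]]]'

```text
clock: 37.7
tcp_pos: [0.5022, 0.0707, 0.2504]
orientation: [2.451, 1.963, 0.002]
contact_force: [0.2, -0.3, -0.0]
grip_width: 0.0254
gripper_force: 23.8
```

```bash
python3 -c "
from h import *
to([.5574,-.1913,.25],3)"
```

```text
shift [-0.974  0.444  0.002] turn [ 0.001 -0.    -0.173] pos [0.5022 0.0707 0.2504] yaw -12.6
```

Request:
servo_tool --commands '[[[-0.15,0.07,0],[0,0,-0.03]],[[-0.3,0.14,0],[0,0,-0.06]],[[-0.45,0.2,0],[0,0,-0.09]],[[-0.6,0.27,0],[0,0,-0.12]],[[-0.75,0.34,0],[0,0,-0.173]],[[-0.9,0.41,0],[0,0,-0.173]],[[-0.974,0.444,0],[0,0,-0.173]],[[-0.974,0.444,0],[0,0,-0.173]],[[-0.974,0.444,0.1],[0,0,-0.173]],[[-0.974,0.444,0.1],[0,0,-0.173]],[[-0.974,0.444,0.1],[0,0,-0.173]],[[-0.974,0.444,0.1],[0,0,-0.173]]]'

```text
clock: 38.9
tcp_pos: [0.5595, -0.1849, 0.2251]
orientation: [2.153, 2.287, 0.001]
contact_force: [0.2, -0.1, -1.5]
grip_width: 0.0254
gripper_force: 23.8
```

```bash
python3 -c "
from h import *
to([.5574,-.1913,.155],3)
p,d,m,E=grab('scene'); P=cloud(d,m,E); save('s3.png',p)
q=P[(np.hypot(P[...,0]-.5593,P[...,1]+.2282)<.025)&(P[...,2]>.13)&(P[...,2]<.172)]; print(len(q),q[:,2].max() if len(q) else '', np.median(q,0))"
```

```text
shift [-0.025 -0.01   0.28 ] turn [ 0.001 -0.     0.005] pos [ 0.5595 -0.1849  0.2251] yaw 3.5
153 0.1682012329719843 [ 0.56908431 -0.22335881  0.15646277]
```

Request:
servo_tool --commands '[[[-0.025,-0.01,0],[0,0,0]],[[-0.025,-0.01,0],[0,0,0]],[[-0.025,-0.01,0.04],[0,0,0]],[[-0.025,-0.01,0.06],[0,0,0]],[[-0.025,-0.01,0.06],[0,0,0]],[[-0.025,-0.01,0.06],[0,0,0]]]'

```text
clock: 39.55
tcp_pos: [0.5566, -0.1921, 0.2086]
orientation: [-2.154, -2.286, 0.001]
contact_force: [0.7, 1.0, -1.1]
grip_width: 0.0253
gripper_force: 23.8
```

```bash
python3 -c "
from h import *
to([.5574,-.1913,.153],3)"
```

```text
shift [0.003 0.003 0.223] turn [-0.001 -0.     0.004] pos [ 0.5566 -0.1921  0.2086] yaw 3.4
```

Request:
servo_tool --commands '[[[0.003,0.003,0.04],[0,0,0]],[[0.003,0.003,0.08],[0,0,0]],[[0.003,0.003,0.12],[0,0,0]],[[0.003,0.003,0.16],[0,0,0]],[[0.003,0.003,0.2],[0,0,0]],[[0.003,0.003,0.22],[0,0,0]],[[0.003,0.003,0.22],[0,0,0]]]'

```text
clock: 40.25
tcp_pos: [0.557, -0.1912, 0.1531]
orientation: [-2.154, -2.285, 0.002]
contact_force: [0.3, 0.7, -1.6]
grip_width: 0.0255
gripper_force: 23.8
```

```bash
python3 -c "
from h import *
to([.5574,-.1913,.1458],3); print(r.get_obs()['contact_force'])"
```

```text
shift [-0.     0.002  0.029] turn [-0.001 -0.     0.004] pos [ 0.557  -0.1912  0.1531] yaw 3.4
[ 0.26688104  0.73513515 -1.59150736]
```

Request:
servo_tool --commands '[[[0,0.002,0.01],[0,0,0]],[[0,0.002,0.02],[0,0,0]],[[0,0.002,0.029],[0,0,0]],[[0,0.002,0.029],[0,0,0]],[[0,0.002,0.029],[0,0,0]]]'

```text
clock: 40.75
tcp_pos: [0.5581, -0.1913, 0.1469]
orientation: [2.155, 2.286, 0.0]
contact_force: [0.2, -1.8, -0.7]
grip_width: 0.0254
gripper_force: 23.8
```

Request:
servo_tool --commands '[[[0,0,0],[0,0,0]],[[0,0,0],[0,0,0]],[[0,0,0],[0,0,0]],[[0,0,0],[0,0,0]],[[0,0,-0.2],[0,0,0]],[[0,0,-0.4],[0,0,0]],[[0.1,-0.1,-0.6],[0,0,0]],[[0.2,-0.2,-0.7],[0,0,0]],[[0.2,-0.25,-0.7],[0,0,0]],[[0.2,-0.25,-0.7],[0,0,0]],[[0.2,-0.25,-0.7],[0,0,0]],[[0.2,-0.25,-0.7],[0,0,0]]]' --claw 0

```text
clock: 41.95
tcp_pos: [0.493, -0.1453, 0.3212]
orientation: [-2.155, -2.286, 0.002]
contact_force: [-0.7, 0.5, -0.6]
grip_width: 0.0857
gripper_force: 0.0
```

```bash
python3 s.py w11.png start_top vial1 lever_knob
python3 - <<'E'
from h import *
w=np.load("w.npz");P=w["P"]
for c in((.5593,-.2282),(.5574,-.1913)):
    q=P[(np.hypot(P[...,0]-c[0],P[...,1]-c[1])<.018)&(P[...,2]>.15)&(P[...,2]<.18)]
    print(len(q),np.round(q.mean(0),4) if len(q) else "",np.median(q[:,2]) if len(q) else "")
k=P[(np.hypot(P[...,0]-.4865,P[...,1]+.2716)<.03)&(P[...,2]>.062)&(P[...,2]<.12)]; print("btn",len(k),np.percentile(k[:,2],[10,50,90,99]) if len(k) else "")
p,d,m,E=grab("scene"); save("s4.png",cv2.resize(p[110:280,80:380],None,fx=2.5,fy=2.5))
to([.4865,-.2716,.2],3)
E
```

```text
start_top [245.9 255.9] 0.63 [ 0.4883 -0.2751  0.0817] 
vial1 [302.7 219.7] 0.84 [ 0.5498 -0.2096  0.1113] 
vial1 [305.2 192.8] 0.71 [ 0.548  -0.1755  0.1189] 
lever_knob [265.4 106.8] 0.95 [ 0.4989 -0.0879  0.1384] [ 0.4993 -0.0884  0.126 ]
42.15
642 [ 0.5583 -0.225   0.1622] 0.16385847805961887
665 [ 0.5573 -0.1887  0.1625] 0.16386695873367868
btn 861 [0.0697258  0.07188498 0.08157123 0.08243599]
shift [-0.502 -0.054  0.486] turn [-0.001  0.     0.004] pos [ 0.4928 -0.1454  0.3213] yaw 3.4
```

View pics/w11.png

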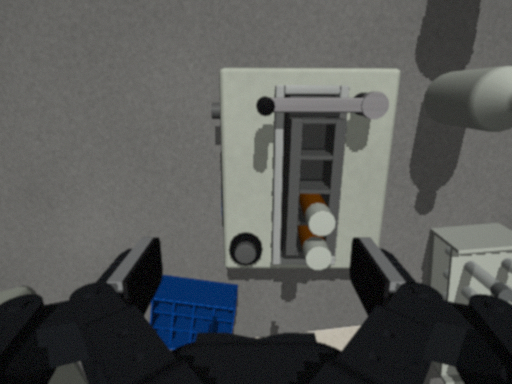

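View pics/s4.png

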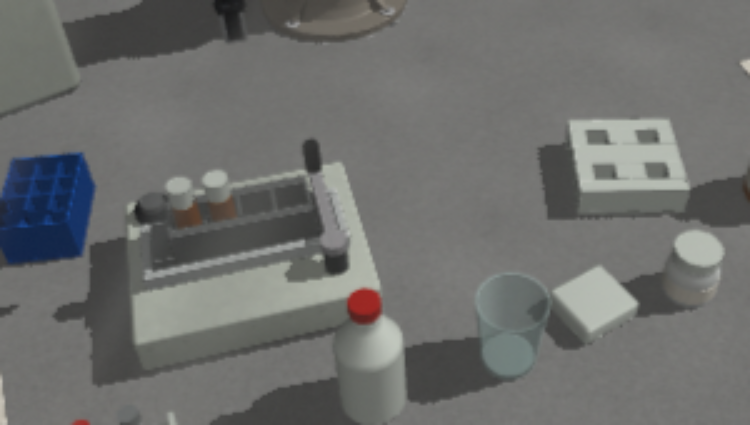

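Both vials are down (cap tops at 0.164 m) and upright in bores 1 and 2. The lever is shut, the carrier is empty, and the button is at (245,252) in the wrist view. I press it with closed fingers.

Request:
servo_tool --commands '[[[-0.15,-0.03,0.1],[0,0,0]],[[-0.3,-0.067,0.2],[0,0,0]],[[-0.508,-0.067,0.35],[0,0,0]],[[-0.508,-0.067,0.5],[0,0,0]],[[-0.508,-0.067,0.6],[0,0,0]],[[-0.508,-0.067,0.7],[0,0,0]],[[-0.508,-0.067,0.7],[0,0,0]],[[-0.508,-0.067,0.7],[0,0,0]]]' --claw 1

```text
clock: 43.0
tcp_pos: [0.4835, -0.2732, 0.1469]
orientation: [-2.155, -2.286, 0.001]
contact_force: [0.3, 1.5, 1.4]
grip_width: -0.0004
gripper_force: 0.0
```

```bash
python3 -c "
from h import *
to([.483,-.273,.1]); print(r.get_obs()['contact_force'],r.get_obs()['grip_width'])"
```

```text
shift [ 0.001 -0.002  0.188] turn [-0.001  0.     0.   ] pos [ 0.4835 -0.2732  0.1469] yaw 3.4
[0.3424188  1.54182218 1.36774957] -0.0003672450030756962
```

Request:
servo_tool --commands '[[[0,-0.002,0.05],[0,0,0]],[[0,-0.002,0.1],[0,0,0]],[[0,-0.002,0.14],[0,0,0]],[[0,-0.002,0.17],[0,0,0]],[[0,-0.002,0.18],[0,0,0]],[[0,-0.002,0.19],[0,0,0]],[[0,-0.002,0.195],[0,0,0]],[[0,-0.002,0.195],[0,0,0]]]'

```text
clock: 43.8
tcp_pos: [0.4828, -0.2728, 0.0981]
orientation: [-2.154, -2.286, -0.0]
contact_force: [-2.5, 2.1, 2.0]
grip_width: 0.0002
gripper_force: 1.5
```

Request:
servo_tool --commands '[[[0,0,0.008],[0,0,0]],[[0,0,0.016],[0,0,0]],[[0,0,0.02],[0,0,0]],[[0,0,0.02],[0,0,0]]]'

```text
clock: 44.2
tcp_pos: [0.4831, -0.2731, 0.0948]
orientation: [-2.155, -2.286, -0.003]
contact_force: [-7.8, 5.4, 23.3]
grip_width: -0.0001
gripper_force: 11.7
```

The button has bottomed out (23 N, against a 5 N spring). Retreating.

Request:
servo_tool --commands '[[[0,0,-0.1],[0,0,0]],[[0,0,-0.3],[0,0,0]],[[0,0,-0.5],[0,0,0]],[[0,0,-0.7],[0,0,0]],[[0.1,0,-0.9],[0,0,0]],[[0.1,0,-0.9],[0,0,0]],[[0.1,0,-0.9],[0,0,0]],[[0.1,0,-0.9],[0,0,0]],[[0.1,0,-0.9],[0,0,0]],[[0.1,0,-0.9],[0,0,0]],[[0.1,0,-0.9],[0,0,0]]]'

```text
clock: 45.3
tcp_pos: [0.4811, -0.2482, 0.3172]
orientation: [-2.155, -2.285, 0.002]
contact_force: [-0.0, -0.5, 0.9]
grip_width: -0.0005
gripper_force: 0.0
```

```bash
python3 -c "
from h import *
p,d,m,E=grab('scene'); P=cloud(d,m,E)
for c in((.5593,-.2282),(.5574,-.1913)):
    q=P[(np.hypot(P[...,0]-c[0],P[...,1]-c[1])<.025)&(P[...,2]>.13)&(P[...,2]<.18)]; print(len(q),np.percentile(q[:,2],95))
print([ (k['confidence'],onplane(m,E,k['uv'],.126)) for k in r.mark_of('scene','lever_knob')[:1]], r.get_obs()['contact_force'])
print(r.hand_in())"
```

```text
153 0.1657721757917188
170 0.1657192933742895
[(0.7, array([ 0.50285557, -0.0817539 ,  0.126     ]))] [ 0.08148774 -0.1343661  -0.12929999]
the job is handed in; nothing more can be done
None
```

The job is handed in after about 45 s of the 210 s allowed: the block is home with the lever shut over it, both amber vials are down in their own bores, and the start button was pressed to its stop; no verdict came back.

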